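# Mesh the carousel gear on the drying box and switch it on

## Robot

A 6-joint arm with a two-finger parallel gripper is mounted at the origin on the work surface. World frame = base frame: x ahead of the robot, y to its left, z up, the work surface at z = 0. Lengths are in m, angles in rad, forces in N, time in s.
With the tool pointing down it reaches from about 0.25 to 0.725 m from the base axis. Payload 4 kg.
Tool frame: the origin (TCP) lies at the very end of the fingers, on their centre line; the grasp point (between the pads) lies 19 mm behind it (bot.pinch_z is the distance from the TCP to the grasp point, in m); z points along the fingers, x is the direction in which the jaws open and shut, and the axes are right-handed (so a half turn about z gives the same grasp; the last joint's range is limited). The gripper opens to 85 mm and grips with 20 to 120 N. Pads are 22 mm wide; open, the fingers measure 114 mm over their backs; the gripper's body (76 mm by 85 mm) begins 54 mm behind the grasp point. The pads swing forward as they close: fully open they stand 13 mm farther back than shut.
Start: joints at [-1.215, 0.241, 0.005, 1.335, 0, 1.571], TCP at [0.174, -0.469, 0.231] pointing down, gripper open.
Joint ranges: [-2.72, 2.72], [-1.05, 1.87], [-1.09, 1.28], [-1.99, 2.15], [-1.42, 1.44], [-3.14, 3.14]. Speed limits (rad/s): [2.79, 2.79, 3.14, 3.14, 3.14, 3.14].

## Interface

Orientations are given as a unit quaternion [x, y, z, w].
In Python, from workcell import bot gives the robot as it stands. The module is installed in compiled form; this text tells all that it offers.
- The arm moves only by the shell command python3 -m inch 'ROWS'. ROWS is JSON, a list of rows, each a list of 7 numbers: the shift along the tool's x, y, z scaled (see below), then the turn, a rotation vector about the tool's x, y, z scaled (see below), then the gripper command: -1 is fully open, 1 is shut, values between are in proportion. In form: [[x, y, z, wx, wy, wz, gripper], ...]. A call has exactly 8 rows; each row shifts and turns the commanded pose from where the row before left it, along the tool's axes as they then stand; what a row does not reach is not made up. The controller multiplies each number of a shift by 2.5 cm and each number of a turn by 180 degrees. A row lasts 1/10 s, in which the tool goes at most 50 mm and 8.59 degrees, less where a joint would pass 70% of its speed; a pose out of reach is approached as far as the arm can. A call with a number of a shift or a turn outside -1 to 1 is refused whole. A call with a gripper value outside its range is refused whole. The fingers move at their own pace and stop on an object; the grip force is fixed at half the most. Time passes only in rows, so rows that do not move let the fingers close, or fill a call up. It gives the time, the measured TCP pose, the force and the opening at its end, in the units of the state.
- bot.get_obs(): the state, without advancing time (a new reading comes with each control period).
- bot.camera(name): name is "side" or "top"; returns (picture, depth): 420x560x3 uint8, blue, green, red; 420x560 float32, m along the optical axis (not along the pixel's ray), 0 where there is no reading.
- bot.get_calibration(name): a dict with "vfov" (degrees; the focal length in pixels is half the picture's height over the tangent of half this angle, whatever the lens; pixels are square), "cx", "cy" (the principal point, pixels), "R" (3x3) and "t" (3): a world point X has camera coordinates R X + t. Camera axes: x right, y down, z forward; pixel columns grow to the right and rows downward; lengths in m; the calibration is good to about 2 mm. A picture is of the moment at which its call begins. get_calibration takes no time and is no camera call.
- bot.job_done(): hands the job in, once; it reports no verdict.
The state is a dict: "clock": time; "joint_pos": joint angles; "joint_vel": joint speeds; "tau": joint torques, N m; "eef_pos": TCP position; "tool_rot": TCP orientation; "ft_force": force on the tool from outside, world axes, zero at the start; "ft_torque": the same for the moment, N m; "grip_width": finger opening in m.
Only numpy, scipy, OpenCV 4.12 (cv2) and the standard library are available. Lean on these libraries where they do the work, as an engineer would, in place of code of your own. Each camera call takes 0.05 s, during which the arm holds its last target.

## Task

Take the white carousel gear (the orange bar is its grip) from the mat and lower it onto the drying box's brass spindle, rocking it about its axis as needed until its teeth drop in between those of the fixed drive gear and it sits flat, fully home, without being forced. Then let go of it and press the rocker switch fully on. Leave the other things where they are.

Things in the scene. Friction and masses are not known exactly. Their poses are not given: they have to be found in the camera images.
- carousel_gear: Gear to fit: white plastic spur gear lying flat on the blue mat, about 180 g (varies). Disc 12 mm thick, 12 teeth 30 degrees apart, one centred on its x axis; tip radius 41, root radius 28; teeth 8 wide at the root, 5.5 at the tip. Blind bore in the underside, 17.5 across, 26 deep. Origin: centre of the underside; z up along its axis.
- gear_grip (a point): Middle of the gear's orange grip bar, on its axis, 41 mm above its underside. The bar is 46 long (gear's x) by 24 wide (gear's y), from 26 to 56 mm above the underside; below it is a round collar of radius 11.5. Axes as the gear's.
- spindle_seat (a point): Where the centre of the gear's underside must come: top of the spindle's 26 mm wide shoulder, 4 mm above the drying box's steel face (34 above the worktop). Axes as the drying box's. The brass spindle, 13 across, tapered over its top 7 mm, rises 22 mm above this point.
- drive_gear: Fixed dark steel gear on the drying box; does not turn. 10 teeth 36 degrees apart, one centred on its x axis; tip radius 35, root 22; teeth 8 wide at the root, 5.5 at the tip, their tops 14 mm above spindle_seat. Its axis is 67 mm from the spindle's. Meshed, teeth overlap 9 mm and the other gear has about 5 degrees play in all. Origin: on its axis, on the steel face (30 above the worktop); z up.
- drying_box: Fixed low steel box set into the worktop, 210 (x) by 250 (y), its flat steel face 30 mm above the worktop. Origin: centre of its footprint at worktop height. In its frame the spindle is at (25, -60) mm, the drive gear at (25, 7), the rocker switch's pivot at (-60, 85).
- rocker (a joint): Black rocker switch on the steel face: 0 off (as found), 0.36 rad fully on. Turns about the box's y, pivot 11 mm above the face. Two halves, each 26 long (box's x) by 26 wide. Off: the -x half is level, the +x half slopes up 0.36 rad, its end 9 mm above the pivot. Pressing the +x half down level (about 3 N near its end) turns it on; it stays where left.
- rocker_on_end (a point): Point on top of the rocker's +x half, the one to press (small white mark), 18 mm from the pivot; moves with the rocker. About 47 mm above the worktop when off, 41 when fully on. Its y axis is the box's y.
- mat: Fixed blue mat, 240 by 280, 4 mm thick, on which the gear, torch and scoop lie. Origin: centre of its underside, at worktop height.
- pen_torch: bystander: yellow pen torch, 120 long, 21 thick, lying along its x on the mat; origin at the centre of its underside
- scoop: bystander: stainless steel scoop, 137 long, 32 wide, lying along its x on the mat; origin under its middle
- palette_dish: bystander: round white ceramic palette dish, 104 across, 18 high; origin at the centre of its underside
- goggles: bystander: amber plastic goggles, 150 wide, 51 high; origin under the bridge
- powder_jar: bystander: powder jar with black cap, 56 across, 70 high; origin at the centre of its underside
- brush: bystander: small brush 160 long, lying flat along its x; origin at its underside
- tape_roll: bystander: white roll of lifting tape with a brown core, 72 across, 25 high, lying flat; origin at the centre of its underside
Things that resemble listed ones, but are neither listed nor needed, are in the scene too. What is shaped like the carousel_gear but brown or red is not meant.

How it is judged:
By the outcome, as a careful person would: the job done as asked, in the order asked, and still so for the second after the job is handed in, with the robot touching nothing.
It also fails if it takes over 51 s, if anything falls off the work surface, if the arm or the gripper's body presses on something with over 40 N, if the wrist force passes 120 N, or if a joint passes its speed limit or range.

## Working session

There is one attempt and no reset: what is moved stays moved. The work goes in short steps, Python scripts to look and compute and a shell command to move; the robot and the scene stay as the last step left them, time stands still between calls to the robot, and variables do not carry over. Pictures are saved under pics/ and viewed, and the job is handed in when it is done.

```bash
mkdir -p pics; ls; python3 - <<'E'
from workcell import bot
import cv2,numpy as np
for n in("top","side"):
    p,d=bot.camera(n); cv2.imwrite(f"pics/{n}0.png",p); np.savez(f"{n}0.npz",p=p,d=d)
    c=bot.get_calibration(n); print(n,c)
o=bot.get_obs(); print(o, bot.pinch_z)
E
```

```text
pics
top {'vfov': 57.31364203347369, 'cx': 280.637608164223, 'cy': 208.35822398895613, 'R': array([[ 0.01413258, -0.99984868, -0.01014372],
       [-0.99610629, -0.01319535, -0.08716737],
       [ 0.08702033,  0.01133612, -0.99614204]]), 't': array([0.02092364, 0.54606727, 1.20139359])}
side {'vfov': 52.215463273738244, 'cx': 284.071525027688, 'cy': 204.92768955502282, 'R': array([[-0.99478492, -0.10181435, -0.00606679],
       [-0.07016877,  0.72633197, -0.68375303],
       [ 0.07402237, -0.6797615 , -0.72968828]]), 't': array([0.53617668, 0.09362353, 1.53040835])}
{'clock': 0.1, 'joint_pos': array([-1.21502508e+00,  2.41358752e-01,  3.84797190e-03,  1.33519180e+00,
       -1.71161532e-06,  1.57079363e+00]), 'joint_vel': array([ 0.00018552, -0.00015349,  0.00366367,  0.00094495,  0.00010512,
        0.00110821]), 'tau': array([ 1.22278761e-04, -3.73138118e+01,  2.53009772e+01,  1.08792353e-02,
        3.14926240e-05, -9.44232639e-07]), 'eef_pos': array([ 0.17395838, -0.46815681,  0.23048724]), 'tool_rot': array([ 8.21070862e-01, -5.70825482e-01, -7.83071582e-04, -5.43368419e-04]), 'ft_force': array([ 0.16518165,  1.01659395, -0.4984372 ]), 'ft_torque': array([-0.04915206,  0.03733842, -0.00758292]), 'grip_width': 0.08555519953625806} 0.0187
```

View pics/top0.png

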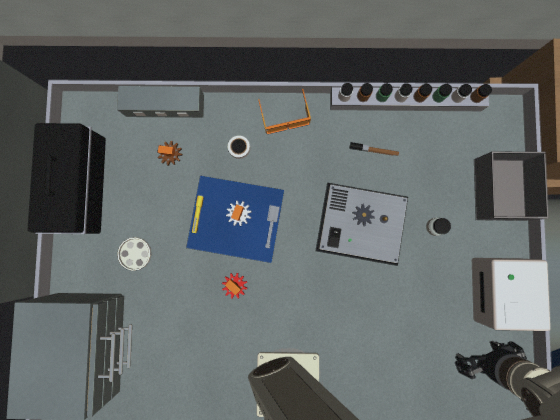

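View pics/side0.png

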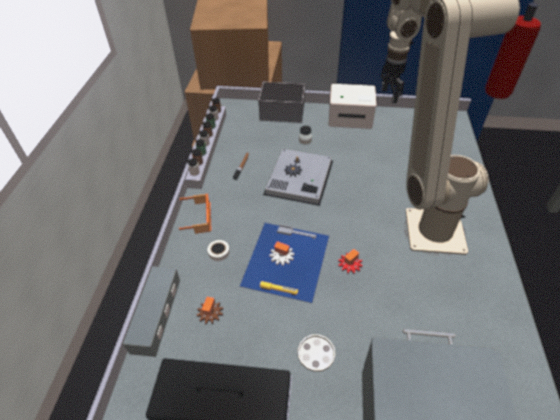

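Candidates for the gear in the top picture are white on the mat (238,213), brown (170,152) and red (234,285). I choose the white one. Next is a close crop.

```bash
python3 - <<'E'
import cv2,numpy as np
p=np.load("top0.npz")["p"]
a=cv2.resize(p[180:250,195:285],None,fx=8,fy=8,interpolation=cv2.INTER_CUBIC); cv2.imwrite("pics/cg.png",a)
a=cv2.resize(p[175:275,310:415],None,fx=6,fy=6,interpolation=cv2.INTER_CUBIC)[:600]; cv2.imwrite("pics/cb.png",a)
E
```

```text
(no output)
```

View pics/cg.png

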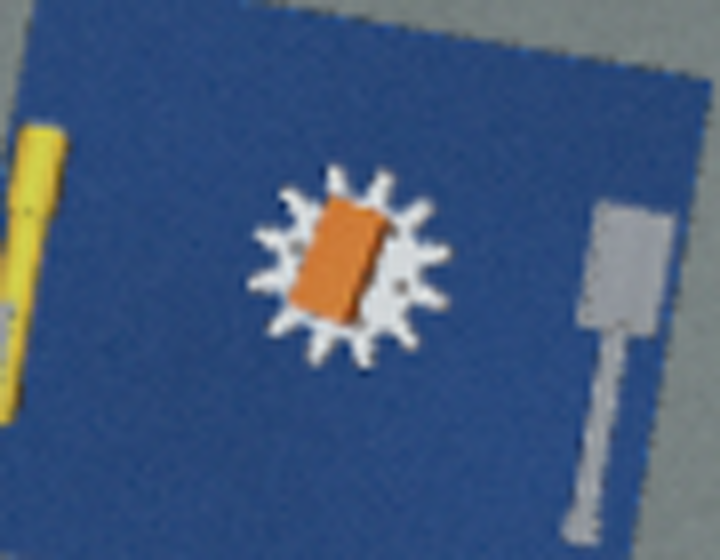

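View pics/cb.png

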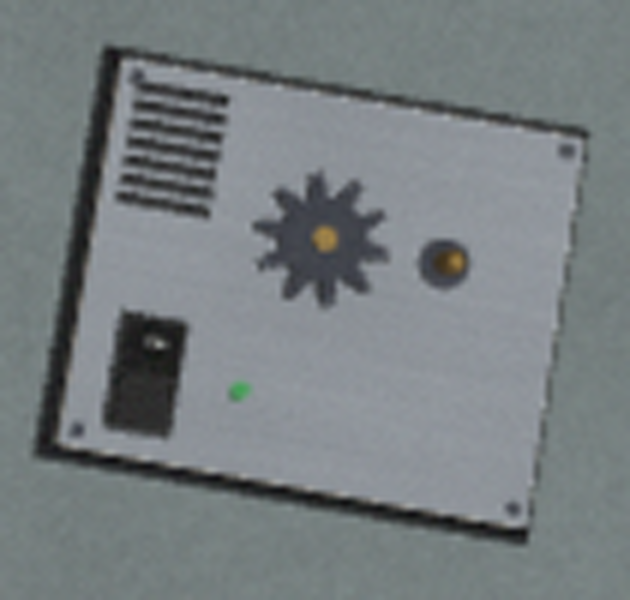

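The crops confirm the white gear with the orange bar at top (238,213). The box shows its drive gear near (364,214), spindle near (384,218) and rocker near (334,237), with the white mark on the far half. Next I fit rendered models in both views.

```bash
cat > fit.py <<'E'
import cv2,numpy as np
from scipy.optimize import minimize
from workcell import bot
S=4
def cal(n):
    c=bot.get_calibration(n); c['f']=210/np.tan(np.radians(c['vfov'])/2); return c
def proj(c,P):
    q=np.asarray(P)@np.array(c['R']).T+c['t']
    return np.c_[c['f']*q[:,0]/q[:,2]+c['cx'],c['f']*q[:,1]/q[:,2]+c['cy']]
def place(P,x,y,th,z0=0):
    a,b=np.cos(th),np.sin(th); P=np.asarray(P,float)
    return np.c_[x+a*P[:,0]-b*P[:,1],y+b*P[:,0]+a*P[:,1],P[:,2]+z0]
def gear(n,rt,rr,z):
    pts=[]
    for k in range(n):
        t=2*np.pi*k/n
        for (r,w) in((rr,-4),(rt,-2.75),(rt,2.75),(rr,4)):
            u=np.sqrt(r*r-w*w) if r==rr else r
            pts.append((u*np.cos(t)-w*np.sin(t),u*np.sin(t)+w*np.cos(t),z))
    return np.array(pts)/1000
def circ(r,z,cx=0,cy=0):
    t=np.linspace(0,2*np.pi,40,endpoint=False)
    return np.c_[cx+r*np.cos(t),cy+r*np.sin(t),0*t+z]/1000
def box(x0,x1,y0,y1,z): return np.array([[x0,y0,z],[x1,y0,z],[x1,y1,z],[x0,y1,z]])/1000
def fill(im,c,P,col,off):
    q=(proj(c,P)-off+0.5)*S-0.5
    cv2.fillPoly(im,[np.round(q*16).astype(np.int32)],col,cv2.LINE_AA,4)
def hull(im,c,P,col,off):
    q=((proj(c,P)-off+0.5)*S-0.5).astype(np.float32)
    cv2.fillPoly(im,[np.round(cv2.convexHull(q)*16).astype(np.int32)],col,cv2.LINE_AA,4)
def shift(P,d): 
    P=P.copy(); P[:,:2]+=np.array(d)/1000; return P
E
cat > run1.py <<'E'
from fit import *
def fitit(n,x0,R,drawf,crop,sig):
    c=cal(n); p=np.load(n+"0.npz")["p"]; off=np.array(crop[:2])
    w,h=crop[2:]; obs=p[crop[1]:crop[1]+h,crop[0]:crop[0]+w].astype(np.float32)
    def ren(v):
        im=np.zeros((h*S,w*S),np.uint8); drawf(im,c,v,off)   # label image via separate masks
        return im
    def cost(v):
        layers=drawf(None,c,v,off,(h*S,w*S))
        L=[cv2.GaussianBlur(cv2.resize(l,(w,h),interpolation=cv2.INTER_AREA).astype(np.float32)/255,(0,0),sig) for l in layers]
        A=np.stack([l.ravel() for l in L],1); B=obs.reshape(-1,3)
        X=np.linalg.lstsq(A,B,rcond=None)[0]
        return float(np.mean((B-A@X)**2))
    best=None
    for dth in R:
        s=np.array([x0[0],x0[1],x0[2]+dth])
        r=minimize(cost,s,method="Nelder-Mead",options=dict(initial_simplex=[s,s+[.008,0,0],s+[0,.008,0],s+[0,0,.08]],xatol=1e-5,fatol=1e-3))
        if best is None or r.fun<best.fun: best=r
    print(n,drawf.__name__,np.round(best.x,4),"deg",np.degrees(best.x[2]).round(2),"cost",best.fun)
    return best.x
def layersof(polys,size):
    # polys: list of (layer, fn) painter's order -> exclusive masks
    pass
class LI:
    def __init__(s,size,n): s.L=[np.zeros(size,np.uint8) for _ in range(n)]; s.L[0][:]=255
    def put(s,i,c,P,off,h=True):
        for j,l in enumerate(s.L): (hull if h else fill)(l,c,P,255 if i==j else 0,off)
def G(im,c,v,off,size):
    l=LI(size,4); f=lambda P:place(P,*v,z0=.004)
    l.put(3,c,f(gear(12,41,28,0)),off,False)
    for z in(3,6,9): l.put(3,c,f(gear(12,41,28,z)),off,False)
    l.put(1,c,f(gear(12,41,28,12)),off,False)
    l.put(1,c,f(np.r_[circ(11.5,12),circ(11.5,26)]),off)
    l.put(2,c,f(np.r_[box(-23,23,-12,12,26),box(-23,23,-12,12,56)]),off)
    return l.L
def B(im,c,v,off,size):
    l=LI(size,5); f=lambda P:place(P,*v)
    l.put(2,c,f(np.r_[box(-105,105,-125,125,0),box(-105,105,-125,125,30)]),off)
    l.put(1,c,f(box(-105,105,-125,125,30)),off)
    for z in(30,36,42,48): l.put(3,c,f(shift(gear(10,35,22,z),(25,7))),off,False)
    l.put(4,c,f(np.r_[circ(13,30,25,-60),circ(13,34,25,-60)]),off)
    l.put(4,c,f(np.r_[circ(6.5,34,25,-60),circ(6.5,49,25,-60),circ(2.5,56,25,-60)]),off)
    z0=41
    l.put(2,c,f(np.r_[box(-86,-34,72,98,30),box(-86,-60,72,98,41),box(-35.7,-35.6,72,98,50)]),off)
    return l.L
if __name__=="__main__":
    import sys
    c=cal("top")
    def unp(c,u,v,z):
        d=np.array(c['R']).T@np.array([(u-c['cx'])/c['f'],(v-c['cy'])/c['f'],1]); o=-np.array(c['R']).T@c['t']
        return o+d*(z-o[2])/d[2]
    g=unp(c,238.3,213,.02); b=unp(c,363,224,.03); print(g,b)
    cs=cal("side")
    for nm,n0 in(("top",c),("side",cs)):
        sg=.6 if nm=="top" else 1.0
        q=proj(n0,[g])[0].astype(int)
        fitit(nm,(g[0],g[1],-.38),np.radians([-15,-5,5,15]),G,(q[0]-25,q[1]-28,50,50),sg)
        q=proj(n0,[b])[0].astype(int)
        fitit(nm,(b[0],b[1],-.17),np.radians([-5,0,5]),B,(q[0]-52,q[1]-50,104,104) if nm=="top" else (q[0]-42,q[1]-38,84,76),sg)
E
python3 run1.py
```

```text
[0.52937454 0.16368092 0.02      ] [ 0.49911117 -0.23220886  0.03      ]
top G [ 0.5298  0.1642 -0.342 ] deg -19.59 cost 96.4445571899414
top B [ 0.5031 -0.2324 -0.1673] deg -9.59 cost 454.7313232421875
side G [ 0.5309  0.1644 -0.3393] deg -19.44 cost 517.0888671875
side B [ 0.5011 -0.2302 -0.1742] deg -9.98 cost 170.83685302734375
```

```bash
cat > ov.py <<'E'
from run1 import *
def ov(n,v,fn,crop,k,out,src=None):
    c=cal(n); p=np.load((src or n+"0")+".npz")["p"]; off=np.array(crop[:2]);w,h=crop[2:]
    L=fn(None,c,v,off,(h*S,w*S)); a=cv2.resize(p[crop[1]:crop[1]+h,crop[0]:crop[0]+w],(w*S,h*S),interpolation=cv2.INTER_CUBIC)
    for l in L[1:]:
        cs,_=cv2.findContours((l>127).astype(np.uint8),cv2.RETR_LIST,cv2.CHAIN_APPROX_NONE); cv2.drawContours(a,cs,-1,(0,255,0),1)
    cv2.imwrite(out,cv2.resize(a,None,fx=k,fy=k))
if __name__=="__main__":
    ov("top",(.5031,-.2324,-.1673),B,(311,174,104,104),1.4,"pics/o1.png")
    ov("side",(.5011,-.2302,-.1742),B,(250,135,95,76),1.8,"pics/o2.png")
E
python3 ov.py
```

```text
(no output)
```

View pics/o1.png

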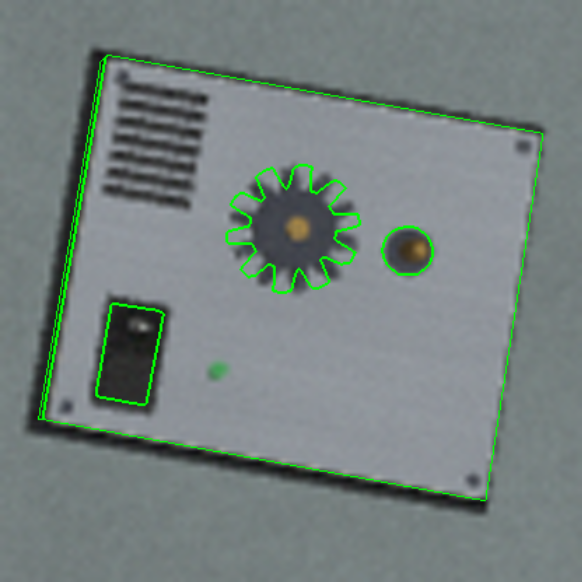

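View pics/o2.png

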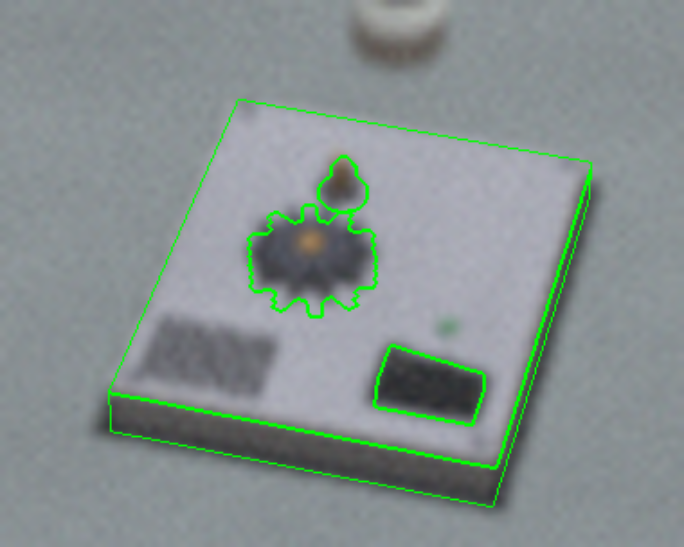

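The drive gear's teeth do not line up with the box axes, so its yaw has to be measured on its own. I'll fit the gear and spindle locally.

```bash
cat > run2.py <<'E'
from run1 import *
def D(im,c,v,off,size):
    l=LI(size,3); f=lambda P:place(P,*v)
    for z in(34,38,43,48): l.put(1,c,f(gear(10,35,22,z)),off,False)
    l.put(2,c,f(circ(5.5,50)),off)
    return l.L
def D2(im,c,v,off,size):   # pair: v = drive centre x,y, dir of spindle;  shoulder+spindle only
    l=LI(size,3); f=lambda P:place(P,v[0],v[1],0)
    l.put(1,c,f(np.r_[circ(13,30),circ(13,34)]),off)
    l.put(2,c,f(np.r_[circ(6.5,34),circ(6.5,49),circ(2.5,56)]),off)
    return l.L
def K(im,c,v,off,size):
    l=LI(size,2); f=lambda P:place(P,*v)
    l.put(1,c,f(np.r_[box(-26,26,-13,13,30),box(-26,0,-13,13,41),box(24.3,24.4,-13,13,50)]),off)
    return l.L
if __name__=="__main__":
    w=lambda x,y:place([[x/1000,y/1000,.04]],.5025,-.2315,-.17)[0]
    for n in("top","side"):
        c=cal(n); sg=.6 if n=="top" else 1.0
        d=w(25,7);q=proj(c,[d])[0].round().astype(int); m=17 if n=="top" else 12
        r=fitit(n,(d[0],d[1],-.17),np.radians([-14,-7,0,7,14]),D,(q[0]-m,q[1]-m,2*m-1,2*m-1),sg)
        s=w(25,-60);q=proj(c,[s])[0].round().astype(int); m=9
        r2=fitit(n,(s[0],s[1],0),[0],D2,(q[0]-(6 if n=="top" else m),q[1]-m,16,(2*m) if n=="top" else 12),sg)
        print("dist",np.hypot(*(r-r2)[:2]),"dir deg",np.degrees(np.arctan2(*(r-r2)[[1,0]])))
        k=w(-60,85);q=proj(c,[k])[0].round().astype(int)
        r3=fitit(n,(k[0],k[1],-.17),[0],K,(q[0]-14,q[1]-15,28,30),sg)
    
E
python3 run2.py
```

```text
top D [ 0.5282 -0.2303 -0.5393] deg -30.9 cost 43.44927978515625
top D2 [ 0.5174 -0.2965  0.0048] deg 0.28 cost 46.68955612182617
dist 0.06704156394721722 dir deg 80.76523099255408
top K [ 0.4582 -0.1398 -0.1641] deg -9.4 cost 1204.3602294921875
side D [ 0.5283 -0.2306 -0.5544] deg -31.77 cost 304.6535339355469
side D2 [ 0.5168 -0.2922 -0.0063] deg -0.36 cost 32.30450439453125
dist 0.06263597525809615 dir deg 79.48671372992068
side K [ 0.4571 -0.1364 -0.1431] deg -8.2 cost 1223.447265625
```

```bash
cat > go.py <<'E'
import sys,numpy as np
from workcell import bot
from scipy.spatial.transform import Rotation as R
# usage: go.py x y z yaw_deg(tool x direction)  -> needed shift & turn in tool units
x,y,z,yaw=map(float,sys.argv[1:5]); o=bot.get_obs(); T=R.from_quat(o['tool_rot'])
c,s=np.cos(np.radians(yaw)),np.sin(np.radians(yaw))
G=R.from_matrix(np.array([[c,s,0],[s,-c,0],[0,0,-1]]))
d=T.inv().apply(np.array([x,y,z])-o['eef_pos'])/.025
r=(T.inv()*G).as_rotvec()/np.pi
X=T.as_matrix()[:,0]
print("t",o['clock'],"eef",o['eef_pos'].round(4),"yaw",np.degrees(np.arctan2(X[1],X[0])).round(2),"F",o['ft_force'].round(2),"M",o['ft_torque'].round(3),"w",o['grip_width'].round(4))
print("q",o['joint_pos'].round(3)); print("shift total units",d.round(3),"turn total units",r.round(4))
E
python3 -m inch '[[-0.78,-0.92,0,0,0,0,-1],[-0.78,-0.92,0,0,0,0,-1],[-0.78,-0.92,0,0,0,0,-1],[-0.78,-0.92,0,0,0,0,-1],[-0.78,-0.92,0,0,0,0,-1],[-0.78,-0.92,0,0,0,0,-1],[-0.78,-0.92,0,0,0,0,-1],[-0.78,-0.92,0,0,0,0,-1]]'; python3 go.py .5303 .1643 .2 70.5
```

```text
clock: 0.9
eef_pos: [0.2925, -0.257, 0.231]
tool_rot: [0.821, -0.571, -0.0, -0.0]
ft_force: [0.8, -0.5, -0.6]
grip_width: 0.0854Traceback (most recent call last):
  File "go.py", line 11, in <module>
    print("t",o['clock'],"eef",o['eef_pos'].round(4),"yaw",np.degrees(np.arctan2(X[1],X[0])).round(2),"F",o['ft_force'].round(2),"M",o['ft_torque'].round(3),"w",o['grip_width'].round(4))
                                                                                                                                                                 ^^^^^^^^^^^^^^^^^^^^^
AttributeError: 'float' object has no attribute 'round'
```

Moves track well. I'll continue with the same step.

```bash
sed -i "s/o\['grip_width'\].round(4)/round(o['grip_width'],4)/" go.py
python3 -m inch '[[-0.78,-0.92,0,0,0,0,-1],[-0.78,-0.92,0,0,0,0,-1],[-0.78,-0.92,0,0,0,0,-1],[-0.78,-0.92,0,0,0,0,-1],[-0.78,-0.92,0,0,0,0,-1],[-0.78,-0.92,0,0,0,0,-1],[-0.78,-0.92,0,0,0,0,-1],[-0.78,-0.92,0,0,0,0,-1]]' >/dev/null
python3 -m inch '[[-0.78,-0.92,0,0,0,0,-1],[-0.78,-0.92,0,0,0,0,-1],[-0.78,-0.92,0,0,0,0,-1],[-0.78,-0.92,0,0,0,0,-1],[-0.78,-0.92,0,0,0,0,-1],[-0.78,-0.92,0,0,0,0,-1],[-0.78,-0.92,0,0,0,0,-1],[-0.78,-0.92,0,0,0,0,-1]]' >/dev/null
python3 go.py .5303 .1643 .13 70.5
```

```text
t 2.5 eef [0.5287 0.1634 0.2307] yaw -69.61 F [0.19 0.03 0.15] M [ 0.008 -0.038  0.047] w 0.0853
q [ 0.3    0.349  0.152  1.375 -0.     3.085]
shift total units [-0.014 -0.077  4.028] turn total units [ 2.000e-04  5.000e-04 -7.784e-01]
```

```bash

python3 -m inch '[[0,0,0.25,0,0,-0.045,-1],[0,0,0.25,0,0,-0.045,-1],[0,0,0.25,0,0,-0.045,-1],[0,0,0.25,0,0,-0.045,-1],[0,0,0.25,0,0,-0.045,-1],[0,0,0.25,0,0,-0.045,-1],[0,0,0.25,0,0,-0.045,-1],[0,0,0.25,0,0,-0.045,-1]]' >/dev/null
python3 -m inch '[[0,0,0.25,0,0,-0.045,-1],[0,0,0.25,0,0,-0.045,-1],[0,0,0.25,0,0,-0.045,-1],[0,0,0.25,0,0,-0.045,-1],[0,0,0.25,0,0,-0.045,-1],[0,0,0.25,0,0,-0.045,-1],[0,0,0.25,0,0,-0.045,-1],[0,0,0.25,0,0,-0.045,-1]]' >/dev/null
python3 go.py .5303 .1643 .026 70.5
python3 - <<'E'
from workcell import bot
import cv2,numpy as np
for n in("top","side"):
    p,d=bot.camera(n); np.savez(f"{n}1.npz",p=p,d=d)
    a=p[150:270,180:300] if n=="top" else p[190:310,220:340]
    cv2.imwrite(f"pics/{n}1.png",cv2.resize(a,None,fx=5,fy=5,interpolation=cv2.INTER_CUBIC))
E
```

```text
t 4.1 eef [0.5281 0.1622 0.1305] yaw 60.32 F [-0.14 -0.75 -0.15] M [ 0.038  0.019 -0.041] w 0.0856
q [ 0.298  0.406 -0.031  1.135  0.     0.816]
shift total units [0.121 0.036 4.178] turn total units [-0.0003  0.0003 -0.0566]
```

View pics/top1.png

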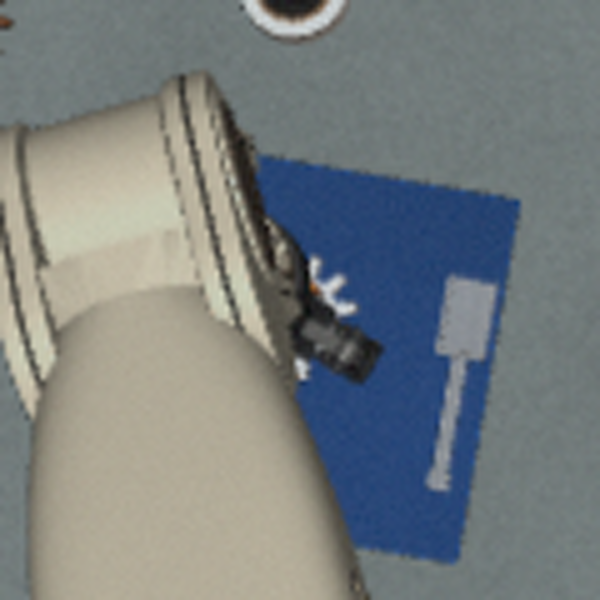

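View pics/side1.png

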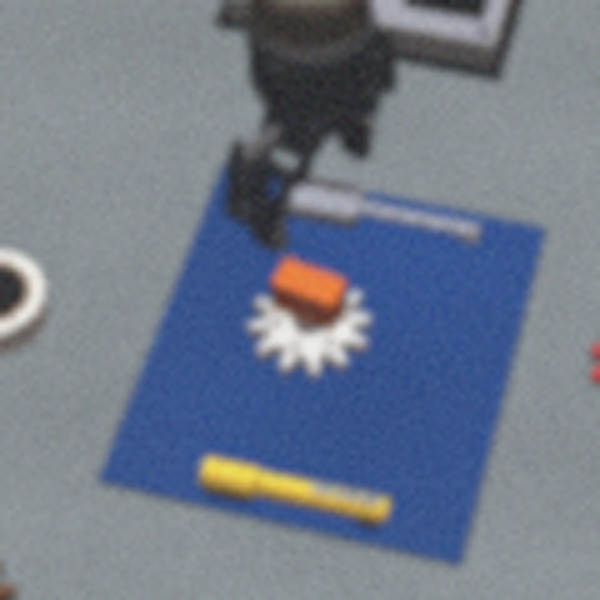

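Top view: the arm hides most of the gear. Side view: the fingers straddle the bar, near (310,285) in the crop. I'll correct the pose and descend.

```bash

python3 -m inch '[[0.06,0.02,0,0,0,-0.028,-1],[0.06,0.02,0,0,0,-0.028,-1],[0,0,0.5,0,0,0,-1],[0,0,0.5,0,0,0,-1],[0,0,0.5,0,0,0,-1],[0,0,0.5,0,0,0,-1],[0,0,0.25,0,0,0,-1],[0,0,0,0,0,0,-1]]' >/dev/null
python3 go.py .5303 .1643 .026 70.5
```

```text
t 5.0 eef [0.5297 0.1641 0.0734] yaw 70.04 F [-0.09 -0.61  0.02] M [-0.038  0.044  0.001] w 0.0852
q [ 0.3    0.465 -0.101  1.007  0.     0.649]
shift total units [0.019 0.025 1.894] turn total units [-0.0008  0.0006 -0.0026]
```

```bash

python3 -m inch '[[0.02,0.02,0.3,0,0,-0.0025,-1],[0,0,0.4,0,0,0,-1],[0,0,0.4,0,0,0,-1],[0,0,0.4,0,0,0,-1],[0,0,0.3,0,0,0,-1],[0,0,0.1,0,0,0,-1],[0,0,0,0,0,0,-1],[0,0,0,0,0,0,-1]]' >/dev/null
python3 go.py .5303 .1643 .026 70.5
python3 -m inch '[[0,0,0,0,0,0,0],[0,0,0,0,0,0,0.5],[0,0,0,0,0,0,1],[0,0,0,0,0,0,1],[0,0,0,0,0,0,1],[0,0,0,0,0,0,1],[0,0,0,0,0,0,1],[0,0,0,0,0,0,1]]' >/dev/null
python3 go.py .5303 .1643 .026 70.5
```

```text
t 5.8 eef [0.5318 0.1649 0.0278] yaw 70.52 F [-0.46 -0.53  0.73] M [ 0.009 -0.012  0.024] w 0.0859
q [ 0.301  0.519 -0.15   0.901 -0.     0.641]
shift total units [-0.041 -0.048  0.071] turn total units [ 0.0001 -0.0001  0.0001]
t 6.6 eef [0.5317 0.1649 0.0278] yaw 70.52 F [-0.45 -0.77  2.94] M [ 0.001  0.04  -0.046] w 0.0231
q [ 0.301  0.518 -0.15   0.901  0.     0.641]
shift total units [-0.04  -0.045  0.073] turn total units [ 0.0001 -0.0001  0.0001]
```

```bash

python3 -m inch '[[0,0,-0.2,0,0,0,1],[0,0,-0.4,0,0,0,1],[0,0,-0.5,0,0,0,1],[0,0,-0.7,0,0,0,1],[0,0,-0.8,0,0,0,1],[0,0,-0.8,0,0,0,1],[0,0,-0.6,0,0,0,1],[0,0,0,0,0,0,1]]' >/dev/null
python3 go.py .517 -.295 .12 68.6
python3 - <<'E'
from workcell import bot
import cv2,numpy as np
for n in("top","side"):
    p,d=bot.camera(n); np.savez(f"{n}2.npz",p=p,d=d)
    a=p[150:270,180:300] if n=="top" else p[170:290,220:340]
    cv2.imwrite(f"pics/{n}2.png",cv2.resize(a,None,fx=5,fy=5,interpolation=cv2.INTER_CUBIC))
E
```

```text
t 7.4 eef [0.5335 0.1654 0.1311] yaw 70.52 F [ 0.53  0.33 -1.5 ] M [-0.02  0.02  0.03] w 0.0234
q [ 0.301  0.412 -0.021  1.132  0.     0.641]
shift total units [-17.584   5.519   0.404] turn total units [ 0.0016 -0.0012  0.0106]
```

View pics/side2.png

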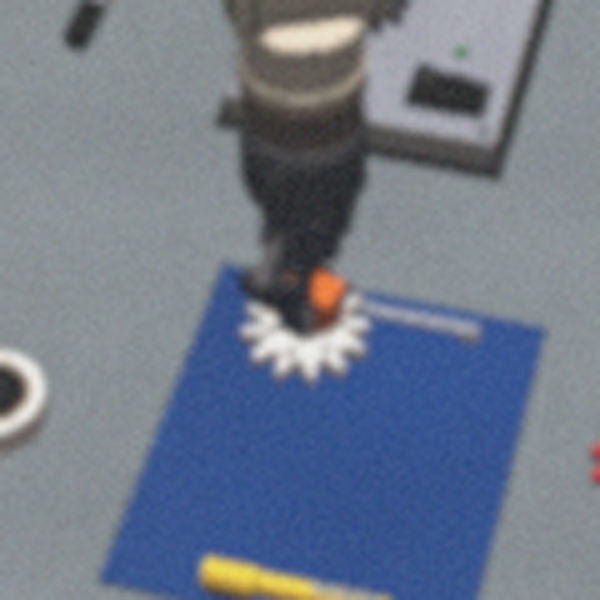

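View pics/top2.png

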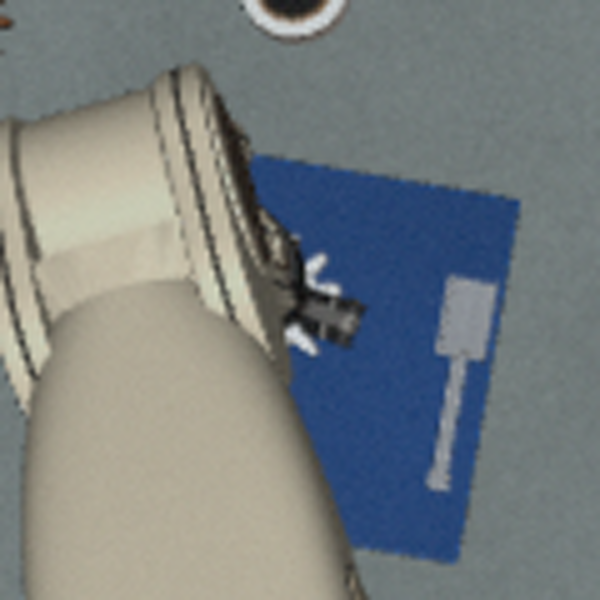

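```bash
cat > run3.py <<'E'
from run1 import *
import run1,sys
z0=float(sys.argv[1]); src=sys.argv[2]; x,y,th=map(float,sys.argv[3:6])
def H(im,c,v,off,size):
    l=LI(size,3); f=lambda P:place(P,*v,z0=z0)
    for z in(0,4,8): l.put(2,c,f(gear(12,41,28,z)),off,False)
    l.put(1,c,f(gear(12,41,28,12)),off,False)
    return l.L
np_load=np.load
np.load=lambda s:np_load(src+".npz")
c=cal("side"); q=proj(c,[[x,y,z0+.012]])[0].round().astype(int); print(q)
r=fitit("side",(x,y,np.radians(th)),np.radians([-6,0,6]),H,(q[0]-17,q[1]+3,34,16),1.0)
from ov import ov
ov("side",r,H,(q[0]-25,q[1]-25,50,50),3,"pics/h_%s.png"%src,src)
E
python3 run3.py .1073 side2 .5335 .1654 -19.5
```

```text
[280 235]
side H [ 0.5321  0.1674 -0.3302] deg -18.92 cost 40.47331619262695
```

View pics/h_side2.png

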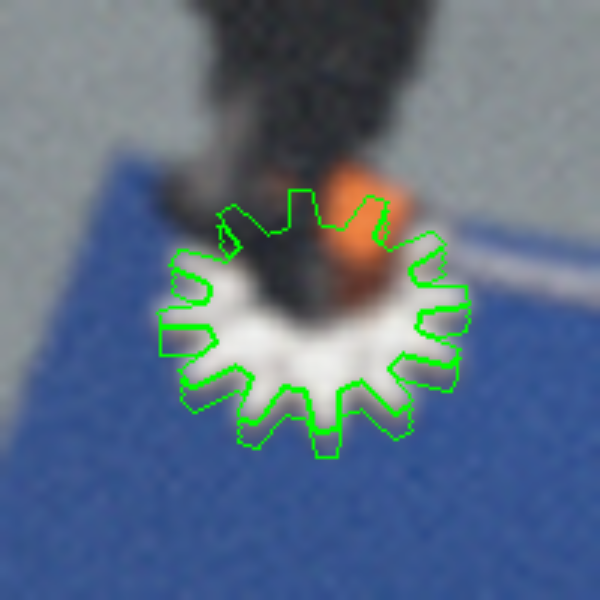

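In-hand fit: the gear is level, about 1.2 mm toward its −x from the TCP, and aligned with the pads. Now I carry it to above the spindle.

```bash

python3 -m inch '[[-0.4,0.12,0,0,0,0,1],[-0.7,0.22,0,0,0,0,1],[-0.8,0.25,0,0,0,0,1],[-0.8,0.25,0,0,0,0,1],[-0.8,0.25,0,0,0,0,1],[-0.8,0.25,0,0,0,0,1],[-0.8,0.25,0,0,0,0,1],[-0.8,0.25,0,0,0,0,1]]' >/dev/null
python3 -m inch '[[-0.8,0.25,0,0,0,0,1],[-0.8,0.25,0,0,0,0,1],[-0.8,0.25,0,0,0,0,1],[-0.8,0.25,0,0,0,0,1],[-0.8,0.25,0,0,0,0,1],[-0.8,0.25,0,0,0,0,1],[-0.8,0.25,0,0,0,0,1],[-0.8,0.25,0,0,0,0,1]]' >/dev/null
python3 -m inch '[[-0.8,0.25,0,0,0,0,1],[-0.8,0.25,0,0,0,0,1],[-0.8,0.25,0,0,0,0,1],[-0.8,0.25,0,0,0,0,1],[-0.6,0.2,0,0,0,0.005,1],[-0.4,0.15,0,0,0,0.0055,1],[-0.2,0.1,0,0,0,0,1],[0,0,0,0,0,0,1]]' >/dev/null
python3 go.py .5185 -.2968 .117 68.8
```

```text
t 9.9 eef [ 0.5164 -0.2733  0.1272] yaw 68.59 F [-0.59  0.29 -2.45] M [ 0.012 -0.048  0.023] w 0.0232
q [-0.487  0.468  0.057  1.161  0.    -0.113]
shift total units [-0.845  0.42   0.409] turn total units [-0.0001 -0.0001 -0.0012]
```

```bash

python3 -m inch '[[-0.2,0.1,0.05,0,0,-0.0012,1],[-0.2,0.1,0.05,0,0,0,1],[-0.2,0.1,0.05,0,0,0,1],[-0.2,0.1,0.05,0,0,0,1],[-0.05,0.02,0,0,0,0,1],[0,0,0,0,0,0,1],[0,0,0,0,0,0,1],[0,0,0,0,0,0,1]]' >/dev/null
python3 go.py .5185 -.2968 .117 68.8
python3 - <<'E'
from workcell import bot
import cv2,numpy as np
for n in("top","side"):
    p,d=bot.camera(n); np.savez(f"{n}3.npz",p=p,d=d)
    a=p[150:270,310:430] if n=="top" else p[100:220,230:350]
    cv2.imwrite(f"pics/{n}3.png",cv2.resize(a,None,fx=5,fy=5,interpolation=cv2.INTER_CUBIC))
E
```

```text
t 10.7 eef [ 0.5187 -0.2964  0.1226] yaw 68.85 F [-0.31  0.71 -2.72] M [ 0.013 -0.045 -0.055] w 0.0235
q [-0.519  0.496  0.09   1.165  0.    -0.15 ]
shift total units [-0.018  0.     0.224] turn total units [-0.     -0.      0.0003]
```

View pics/side3.png

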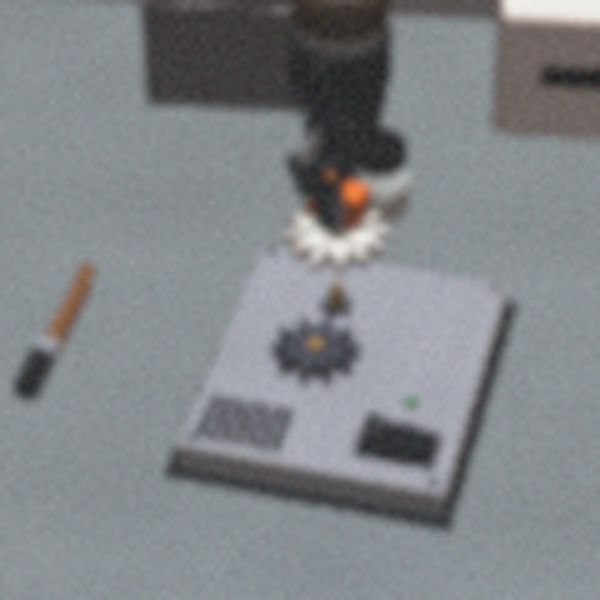

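View pics/top3.png

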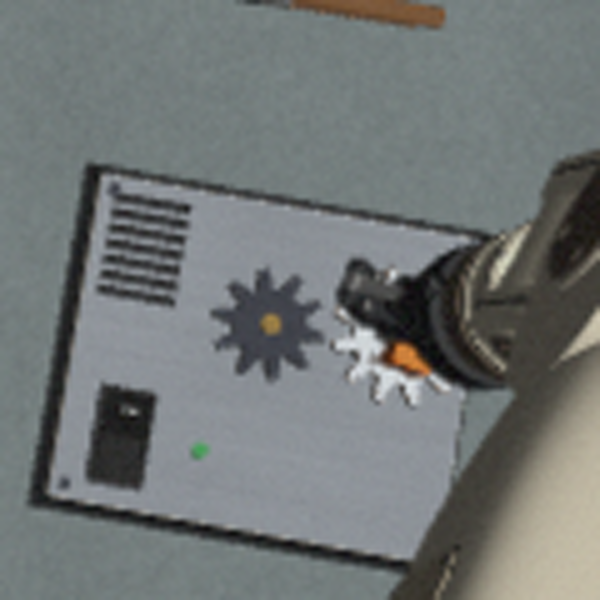

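The gear hangs above the spindle. Drive gear at (270,325) and gear near (400,355) in the top crop. I'll check alignment numerically with the side and top fits.

```bash
python3 run3.py .0988 side3 .5176 -.296 -21.2
cat > run4.py <<'E'
from run2 import *
import sys
z0,x,y,th=map(float,sys.argv[1:5]);src=sys.argv[5]
nl=np.load
np.load=lambda s:nl(src+".npz")
def H(im,c,v,off,size):
    l=LI(size,3); f=lambda P:place(P,*v,z0=z0)
    for z in(0,4,8): l.put(2,c,f(gear(12,41,28,z)),off,False)
    l.put(1,c,f(gear(12,41,28,12)),off,False)
    return l.L
c=cal("top"); x0=np.array([x,y,np.radians(th)]); 
u=proj(c,[[x,y,z0+.012]])[0]; print(u)
# visible window: left-lower part of gear
a,b=int(u[0]-19),int(u[1]-3)
r=fitit("top",x0,np.radians([-5,0,5]),H,(a,b,18,21),.6)
from ov import ov
ov("top",r,H,(a-10,b-20,50,50),3,"pics/ht.png",src)
E
python3 run4.py .0988 .5176 -.296 -21.2 top3
```

```text
[297 146]
side H [ 0.5187 -0.2991 -0.3534] deg -20.25 cost 351.1064147949219
[390.23597859 216.74775201]
top H [ 0.528  -0.3169 -0.4199] deg -24.06 cost 1079.9140625
```

View pics/ht.png

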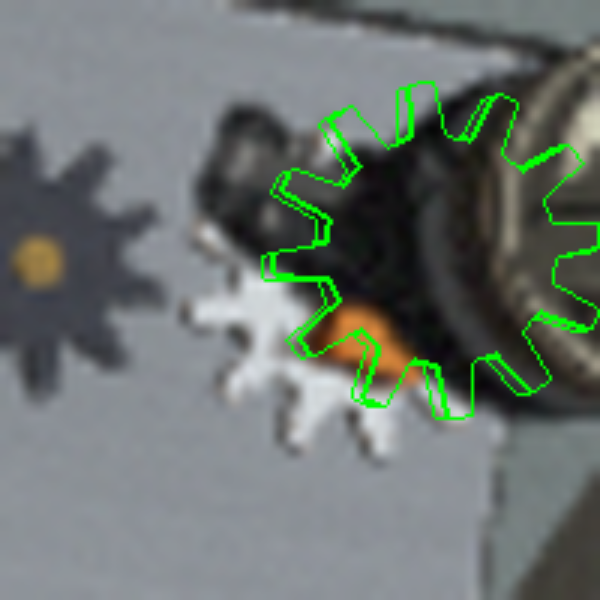

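View pics/h_side3.png

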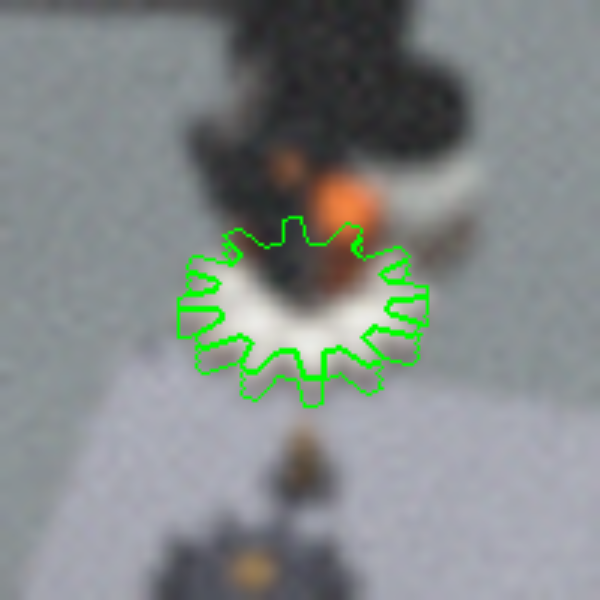

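```bash
cat > run5.py <<'E'
from run1 import *
from ov import ov
import sys
from scipy.optimize import minimize
z0,x,y,th=map(float,sys.argv[1:5]);src=sys.argv[5]
def H(im,c,v,off,size):
    l=LI(size,2); f=lambda P:place(P,*v,z0=z0)
    for z in(0,4,8,12): l.put(1,c,f(gear(12,41,28,z)),off,False)
    return l.L
c=cal("top"); p=np.load(src+".npz")["p"]
w=proj(c,[[x,y,z0]])[0].astype(int)-25
o=p[w[1]:w[1]+50,w[0]:w[0]+50].astype(int)
wt=((o.min(2)>172)).astype(np.float32)  # white
face=(abs(o.max(2)-o.min(2))<35)&(o.min(2)>115)&(o.min(2)<165)
print(wt.sum(), o[20:40:5,10:30:5].min(2))
cv2.imwrite("pics/m.png",cv2.resize(np.hstack([wt*255,face*255.]),None,fx=6,fy=6,interpolation=0))
# keep biggest white component
n,lab,st,_=cv2.connectedComponentsWithStats(wt.astype(np.uint8)); 
def cost(v):
    m=cv2.resize(H(None,c,v,w,(200,200))[1],(50,50),interpolation=cv2.INTER_AREA)/255.
    return (wt*(1-m)).sum()+(face*m).sum()
best=None
for d in(-6,-2,2,6):
    s=np.array([x,y,np.radians(th+d)])
    r=minimize(cost,s,method="Nelder-Mead",options=dict(initial_simplex=[s,s+[.005,0,0],s+[0,.005,0],s+[0,0,.06]],xatol=1e-5,fatol=1e-3))
    if best is None or r.fun<best.fun: best=r
print(best.x.round(4),np.degrees(best.x[2]).round(2),best.fun)
ov("top",best.x,H,(w[0],w[1],50,50),3,"pics/ht2.png",src)
E
python3 run5.py .0988 .5176 -.296 -21.2 top3
```

```text
90.0 [[142 106  54  27]
 [ 94 177 182  27]
 [139 137 147  42]
 [136 139  99 135]]
[ 0.5188 -0.2992 -0.3966] -22.72 49.400000000000006[ WARN:0@0.710] global loadsave.cpp:1063 imwrite_ Unsupported depth image for selected encoder is fallbacked to CV_8U.
```

View pics/ht2.png

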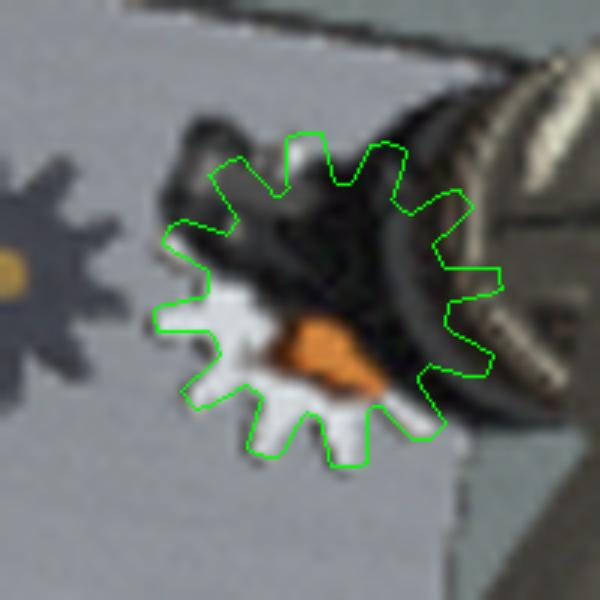

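View pics/m.png

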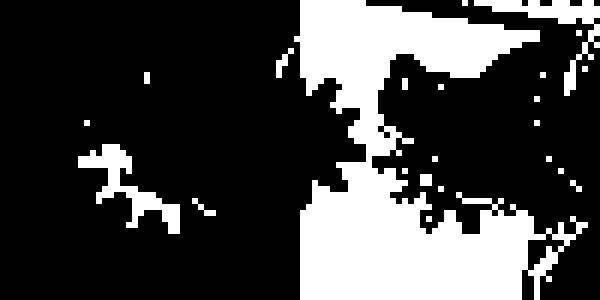

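```bash
cat >> run5.py <<'E'
print("nominal",cost([x,y,np.radians(th)]))
for t in (-20.2,-21.2,-22.2):
    s=np.array([x,y]); r=minimize(lambda q:cost([*q,np.radians(t)]),s,method="Nelder-Mead",options=dict(initial_simplex=[s,s+[.004,0],s+[0,-.004]],xatol=1e-5)); print(t,r.x.round(4),r.fun)
ov("top",[x,y,np.radians(th)],H,(w[0],w[1],50,50),3,"pics/ht3.png",src)
ov("side",[x,y,np.radians(th)],H,(270,120,50,50),3,"pics/hs3.png","side"+src[-1])
E
python3 run5.py .0988 .5176 -.296 -21.2 top3 2>/dev/null
```

```text
90.0 [[142 106  54  27]
 [ 94 177 182  27]
 [139 137 147  42]
 [136 139  99 135]]
[ 0.5188 -0.2992 -0.3966] -22.72 49.400000000000006
nominal 59.12156862745098
-20.2 [ 0.5194 -0.2981] 52.43137254901961
-21.2 [ 0.5192 -0.2989] 50.682352941176475
-22.2 [ 0.5192 -0.2994] 50.24313725490196
```

View pics/ht3.png

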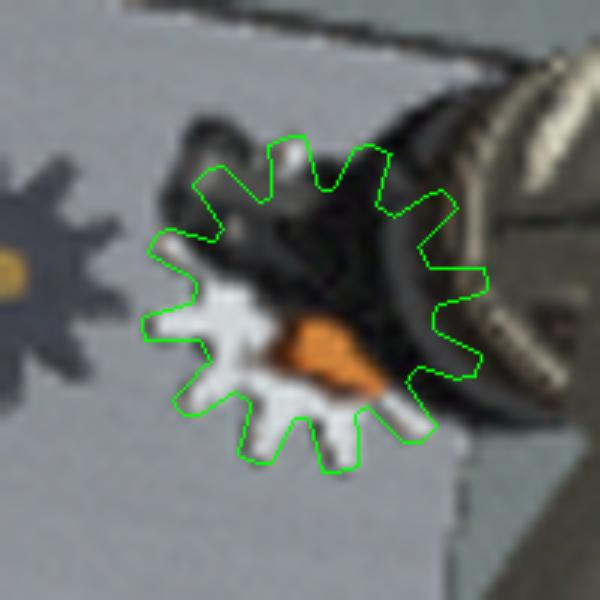

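View pics/hs3.png

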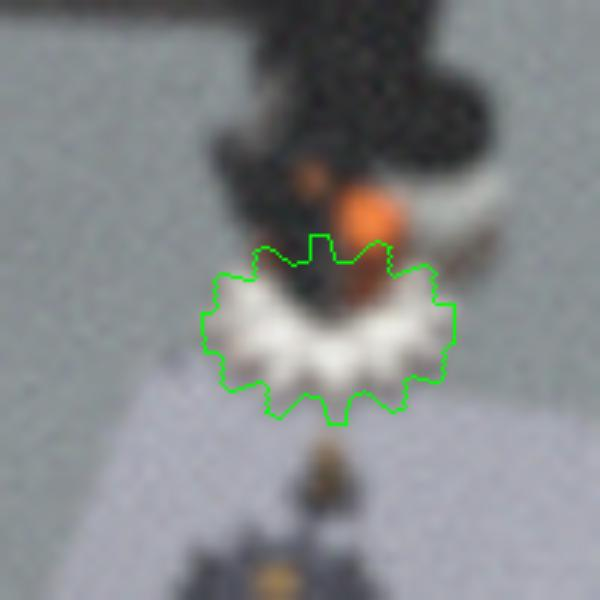

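Both views hint the gear is 1–3 mm toward −y, but height confuses this. I'll lower it to just above the spindle tip and measure again.

```bash

python3 -m inch '[[0,0,0.2,0,0,0,1],[0,0,0.3,0,0,0,1],[0,0,0.3,0,0,0,1],[0,0,0.3,0,0,0,1],[0,0,0.2,0,0,0,1],[0,0,0.1,0,0,0,1],[0,0,0,0,0,0,1],[0,0,0,0,0,0,1]]' >/dev/null
python3 go.py .5185 -.2968 .084 68.8
python3 - <<'E'
from workcell import bot
import cv2,numpy as np
for n in("top","side"):
    p,d=bot.camera(n); np.savez(f"{n}4.npz",p=p,d=d)
E
python3 run5.py .062 .5176 -.296 -21.2 top4 2>/dev/null
python3 run3.py .062 side4 .5176 -.296 -21.2
```

```text
t 11.6 eef [ 0.5188 -0.2967  0.0877] yaw 68.84 F [ 0.68  0.68 -1.95] M [ 0.03   0.018 -0.016] w 0.0231
q [-0.519  0.525  0.041  1.087  0.    -0.15 ]
shift total units [-0.009 -0.01   0.149] turn total units [0.0001 0.     0.0002]
84.0 [[ 68 112  79  22]
 [ 71 134 209  14]
 [ 63 142 190  47]
 [141 142 143 156]]
[ 0.5196 -0.2992 -0.3543] -20.3 38.94509803921568
nominal 55.537254901960786
-20.2 [ 0.5196 -0.2992] 39.01176470588235
-21.2 [ 0.5192 -0.2999] 39.73725490196079
-22.2 [ 0.5194 -0.2998] 40.549019607843135
[297 153]
side H [ 0.5176 -0.2988 -0.4042] deg -23.16 cost 1035.5115966796875
```

View pics/ht3.png

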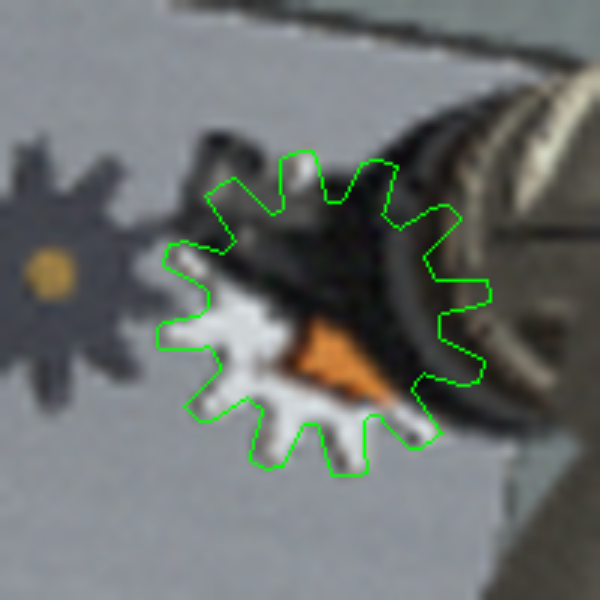

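View pics/h_side4.png

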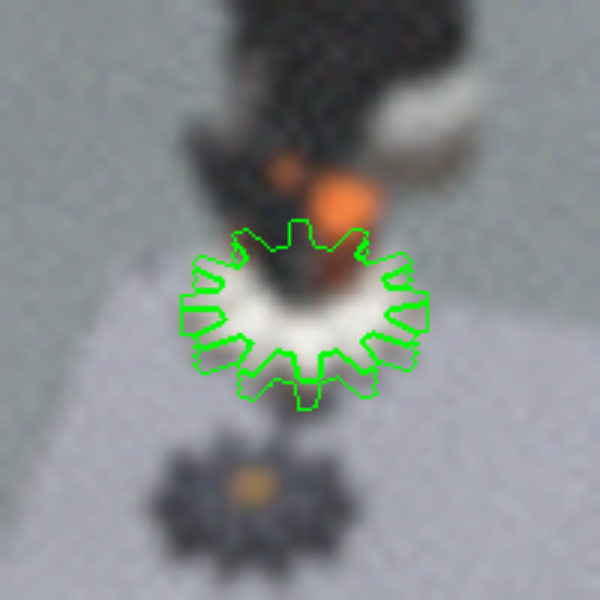

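```bash

python3 -m inch '[[0.07,-0.08,0,0,0,0,1],[0,0,0.1,0,0,0,1],[0,0,0.1,0,0,0,1],[0,0,0.1,0,0,0,1],[0,0,0.1,0,0,0,1],[0,0,0.1,0,0,0,1],[0,0,0,0,0,0,1],[0,0,0,0,0,0,1]]'
python3 go.py .5175 -.2943 .0738 68.8
```

```text
clock: 12.5
eef_pos: [0.5173, -0.2942, 0.0749]
tool_rot: [0.825, 0.565, -0.0, -0.0]
ft_force: [-0.1, -0.4, -2.1]
grip_width: 0.0231
t 12.5 eef [ 0.5173 -0.2942  0.0749] yaw 68.84 F [-0.09 -0.39 -2.05] M [-0.015  0.005 -0.045] w 0.0231
q [-0.517  0.533  0.018  1.056 -0.    -0.148]
shift total units [-0.002  0.008  0.044] turn total units [-0.0001 -0.      0.0002]
```

No contact force yet, and the spindle tip should be about 5 mm into the bore. I'll go down in fine steps, feeling for the teeth.

```bash

python3 -m inch '[[0,0,0.04,0,0,0,1],[0,0,0.04,0,0,0,1],[0,0,0.04,0,0,0,1],[0,0,0.04,0,0,0,1],[0,0,0.04,0,0,0,1],[0,0,0,0,0,0,1],[0,0,0,0,0,0,1],[0,0,0,0,0,0,1]]'
python3 go.py .5175 -.2943 .0578 68.8
```

```text
clock: 13.3
eef_pos: [0.5177, -0.2945, 0.0701]
tool_rot: [0.825, 0.565, 0.0, 0.0]
ft_force: [0.6, -1.4, -3.3]
grip_width: 0.0231
t 13.3 eef [ 0.5177 -0.2945  0.0701] yaw 68.84 F [ 0.61 -1.43 -3.33] M [-0.446 -0.291 -0.013] w 0.0231
q [-0.517  0.538  0.012  1.045 -0.    -0.148]
shift total units [ 0.005 -0.009  0.494] turn total units [0.0002 0.0001 0.0002]
```

Teeth are about 1.7 mm in without vertical load. There is a slight sideways push toward (+x,−y), so I ease that way.

```bash

python3 -m inch '[[-0.03,0.03,0,0,0,0,1],[0,0,0,0,0,0,1],[0,0,0.04,0,0,0,1],[0,0,0.04,0,0,0,1],[0,0,0,0,0,0,1],[0,0,0,0,0,0,1],[0,0,0,0,0,0,1],[0,0,0,0,0,0,1]]'
python3 go.py .5175 -.2943 .0578 68.8
```

```text
clock: 14.1
eef_pos: [0.5179, -0.2952, 0.0681]
tool_rot: [0.825, 0.565, 0.0, 0.0]
ft_force: [-0.3, -0.5, -2.7]
grip_width: 0.0235
t 14.1 eef [ 0.5179 -0.2952  0.0681] yaw 68.84 F [-0.3  -0.51 -2.67] M [-0.     0.04  -0.022] w 0.0235
q [-0.518  0.541  0.012  1.042  0.    -0.149]
shift total units [ 0.026 -0.026  0.412] turn total units [ 0.     -0.      0.0002]
```

```bash

python3 -m inch '[[0,0,0.05,0,0,0,1],[0,0,0.05,0,0,0,1],[0,0,0.05,0,0,0,1],[0,0,0.05,0,0,0,1],[0,0,0.05,0,0,0,1],[0,0,0.05,0,0,0,1],[0,0,0,0,0,0,1],[0,0,0,0,0,0,1]]'
python3 go.py .5175 -.2943 .0578 68.8
```

```text
clock: 14.9
eef_pos: [0.5178, -0.2951, 0.0605]
tool_rot: [0.825, 0.565, -0.0, -0.0]
ft_force: [0.4, -0.1, -2.5]
grip_width: 0.0234
t 14.9 eef [ 0.5178 -0.2951  0.0605] yaw 68.84 F [ 0.41 -0.13 -2.51] M [-0.061  0.037  0.025] w 0.0234
q [-0.518  0.549  0.003  1.026  0.    -0.149]
shift total units [ 0.027 -0.024  0.109] turn total units [-0.     -0.      0.0002]
```

```bash

python3 -m inch '[[0,0,0.04,0,0,0,1],[0,0,0.03,0,0,0,1],[0,0,0.03,0,0,0,1],[0,0,0.02,0,0,0,1],[0,0,0,0,0,0,1],[0,0,0,0,0,0,1],[0,0,0,0,0,0,1],[0,0,0,0,0,0,1]]'
python3 go.py .5175 -.2943 .0578 68.8
```

```text
clock: 15.7
eef_pos: [0.5179, -0.2952, 0.0579]
tool_rot: [0.825, 0.565, 0.0, 0.0]
ft_force: [-1.5, 0.9, 2.0]
grip_width: 0.0232
t 15.7 eef [ 0.5179 -0.2952  0.0579] yaw 68.84 F [-1.52  0.92  2.02] M [0.202 0.327 0.016] w 0.0232
q [-0.518  0.551  0.     1.019  0.    -0.149]
shift total units [ 0.027 -0.027  0.002] turn total units [0.0001 0.     0.0002]
```

Contact came at the expected seat height (underside ≈34.1 mm, about 4.5 N). I'll let go, rise a little and look.

```bash

python3 -m inch '[[0,0,0,0,0,0,0.2],[0,0,0,0,0,0,0],[0,0,0,0,0,0,-0.5],[0,0,0,0,0,0,-1],[0,0,0,0,0,0,-1],[0,0,0,0,0,0,-1],[0,0,0,0,0,0,-1],[0,0,0,0,0,0,-1]]'
python3 -m inch '[[0,0,-0.3,0,0,0,-1],[0,0,-0.5,0,0,0,-1],[0,0,-0.6,0,0,0,-1],[0,0,-0.6,0,0,0,-1],[0,0,-0.8,0,0,0,-1],[0,0,-0.8,0,0,0,-1],[0,0,-0.8,0,0,0,-1],[0,0,0,0,0,0,-1]]'
python3 go.py .475 -.152 .15 68.8
```

```text
clock: 16.5
eef_pos: [0.5179, -0.2952, 0.0576]
tool_rot: [0.825, 0.565, -0.0, 0.0]
ft_force: [-0.4, 0.2, -0.5]
grip_width: 0.0853
clock: 17.3
eef_pos: [0.52, -0.2964, 0.1723]
tool_rot: [0.825, 0.565, 0.002, 0.004]
ft_force: [1.1, -0.2, -0.2]
grip_width: 0.0853
t 17.3 eef [ 0.52   -0.2964  0.1723] yaw 68.84 F [ 1.1  -0.16 -0.24] M [-0.001 -0.036 -0.014] w 0.0853
q [-0.518  0.458  0.164  1.268 -0.    -0.149]
shift total units [ 4.738 -3.772  0.856] turn total units [0.0026 0.0004 0.0002]
```

```bash

python3 -m inch '[[0.6,-0.47,0,0,0,0,1],[0.6,-0.47,0,0,0,0,1],[0.6,-0.47,0,0,0,0,1],[0.6,-0.47,0,0,0,0,1],[0.6,-0.47,0,0,0,0,1],[0.6,-0.47,0,0,0,0,1],[0.6,-0.47,0,0,0,0,1],[0.6,-0.47,0,0,0,0,1]]' >/dev/null
python3 go.py .4764 -.1411 .1 80.6
python3 - <<'E'
from workcell import bot
import cv2,numpy as np
for n in("top","side"):
    p,d=bot.camera(n); np.savez(f"{n}5.npz",p=p,d=d)
    a=p[165:285,310:430] if n=="top" else p[130:230,230:350]
    cv2.imwrite(f"pics/{n}5.png",cv2.resize(a,None,fx=5,fy=5,interpolation=cv2.INTER_CUBIC))
from fit import *
c=cal("top"); u,v=310+155/6,175+342/6
d=c['R'].T@np.array([(u-c['cx'])/c['f'],(v-c['cy'])/c['f'],1]); o=-c['R'].T@c['t']; print("mark",o+d*(.047-o[2])/d[2])
E
```

```text
t 18.1 eef [ 0.4729 -0.1485  0.1673] yaw 68.84 F [-0.68  0.83 -0.04] M [ 0.031  0.001 -0.039] w -0.0002
q [-0.304  0.27  -0.126  1.174  0.     0.065]
shift total units [0.327 0.024 2.691] turn total units [-0.0001 -0.     -0.0653]
mark [ 0.47225136 -0.14441368  0.047     ]
```

View pics/top5.png

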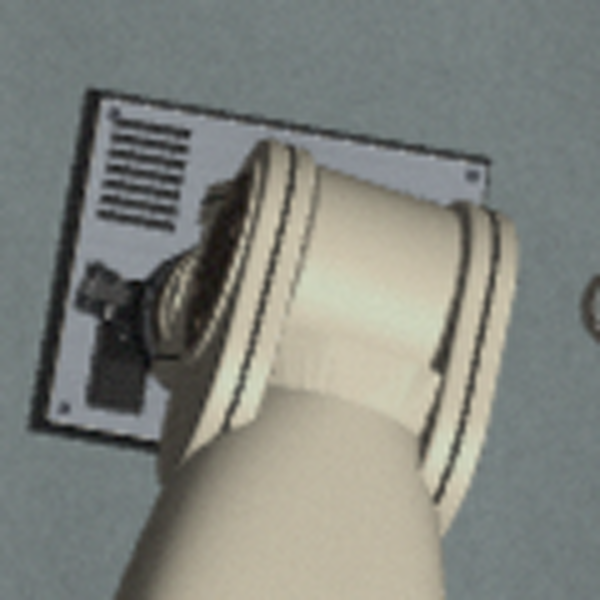

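View pics/side5.png

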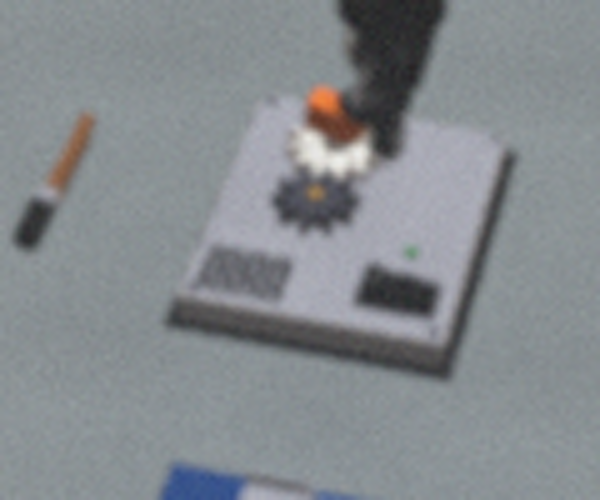

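Side view: the white gear sits on the spindle, meshed with the drive gear, at crop (330,150). I'll check its height by depth and by fit.

```bash
python3 - <<'E'
from fit import *
z=np.load("side5.npz"); p,d=z['p'].astype(int),z['d']; c=cal("side")
vs,us=np.mgrid[130:230,270:320]
q=np.stack([(us-c['cx'])/c['f'],(vs-c['cy'])/c['f'],np.ones_like(us)],-1)*d[vs,us][...,None]
X=(q-c['t'])@c['R']
pp=p[vs,us]; w=(pp.min(-1)>185)&(d[vs,us]>0)&(vs<170)
print("white",w.sum(),X[w][:,2].round(4).tolist()[:60:3],np.median(X[w],0))
f=(pp.max(-1)<195)&(pp.min(-1)>140)&(d[vs,us]>0)&(vs<195)
print("face z",np.median(X[f][:,2]))
og=(pp[...,2]-pp[...,0]>90)&(d[vs,us]>0)&(vs<165); print("orange",og.sum(),np.percentile(X[og][:,2],[5,50,90,95]))
E
```

```text
white 63 [0.0468, 0.0482, 0.0466, 0.0452, 0.046, 0.0464, 0.0411, 0.0423, 0.0482, 0.0499, 0.0467, 0.0472, 0.0502, 0.0485, 0.0429, 0.0445, 0.0453, 0.0457, 0.0477, 0.0451] [ 0.52304472 -0.28016832  0.04622551]
face z 0.03113716883254424
orange 25 [0.08404381 0.08944253 0.09278541 0.0948345 ]
```

```bash
python3 -m inch '[[0.16,0,0.2,0,0,-0.033,1],[0.12,0,0.3,0,0,-0.0325,1],[0,0,0.4,0,0,0,1],[0,0,0.4,0,0,0,1],[0,0,0.5,0,0,0,1],[0,0,0.4,0,0,0,1],[0,0,0.3,0,0,0,1],[0,0,0,0,0,0,1]]' >/dev/null
python3 go.py .475 -.1422 .06 80.6
```

```text
t 19.0 eef [ 0.4747 -0.1426  0.1036] yaw 80.59 F [-0.8  0.4  0.3] M [0.001 0.04  0.012] w -0.0003
q [-0.292  0.33  -0.224  1.02  -0.    -0.128]
shift total units [0.018 0.013 1.745] turn total units [-0.0009 -0.0001 -0.0001]
```

Gear top is at 46.2 mm (expected 46) and bar top at about 90, so it is fully seated. Next I lower over the rocker and check the aim.

```bash
python3 -m inch '[[0.02,0.01,0.3,0,0,0,1],[0,0,0.4,0,0,0,1],[0,0,0.4,0,0,0,1],[0,0,0.3,0,0,0,1],[0,0,0.15,0,0,0,1],[0,0,0,0,0,0,1],[0,0,0,0,0,0,1],[0,0,0,0,0,0,1]]' >/dev/null
python3 go.py .475 -.1422 .041 80.6
python3 - <<'E'
from workcell import bot
import cv2,numpy as np
for n in("top","side"):
    p,d=bot.camera(n); np.savez(f"{n}6.npz",p=p,d=d)
    a=p[200:260,310:370] if n=="top" else p[160:210,290:350]
    cv2.imwrite(f"pics/{n}6.png",cv2.resize(a,None,fx=9,fy=9,interpolation=cv2.INTER_CUBIC))
E
```

```text
t 19.8 eef [ 0.4765 -0.1424  0.0667] yaw 80.63 F [-0.08  0.32 -0.02] M [-0.001 -0.022 -0.02 ] w 0.0003
q [-0.29   0.372 -0.273  0.926 -0.    -0.127]
shift total units [-0.003 -0.06   1.028] turn total units [0.0003 0.     0.0002]
```

View pics/top6.png

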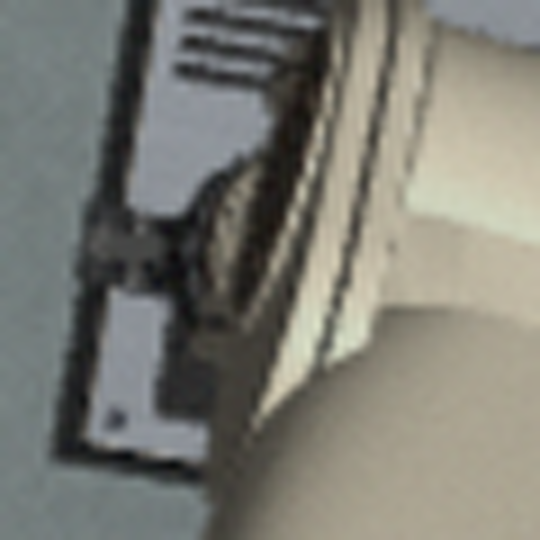

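View pics/side6.png

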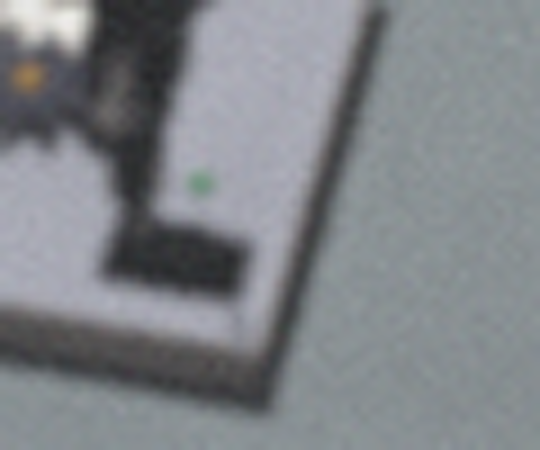

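The fingertip is above the rocker's left (+x) end in the side crop, near (140,215). I press gently.

```bash
python3 -m inch '[[0,-0.05,0.2,0,0,0,1],[0,0,0.2,0,0,0,1],[0,0,0.2,0,0,0,1],[0,0,0.1,0,0,0,1],[0,0,0.1,0,0,0,1],[0,0,0.1,0,0,0,1],[0,0,0.05,0,0,0,1],[0,0,0,0,0,0,1]]'
python3 go.py .475 -.1422 .041 80.6
```

```text
clock: 20.7
eef_pos: [0.4752, -0.1422, 0.0426]
tool_rot: [0.762, 0.647, 0.0, 0.0]
ft_force: [0.3, 0.5, 0.6]
grip_width: 0.0001
t 20.7 eef [ 0.4752 -0.1422  0.0426] yaw 80.63 F [0.29 0.48 0.6 ] M [-0.011 -0.224  0.014] w 0.0001
q [-0.291  0.401 -0.304  0.865 -0.    -0.127]
shift total units [-0.003 -0.007  0.064] turn total units [0.0002 0.     0.0002]
```

```bash
python3 -m inch '[[0,0,0.04,0,0,0,1],[0,0,0.03,0,0,0,1],[0,0,0.02,0,0,0,1],[0,0,0.02,0,0,0,1],[0,0,0,0,0,0,1],[0,0,0,0,0,0,1],[0,0,0,0,0,0,1],[0,0,0,0,0,0,1]]'
python3 go.py .475 -.1422 .041 80.6
```

```text
clock: 21.5
eef_pos: [0.4752, -0.1422, 0.0409]
tool_rot: [0.762, 0.647, 0.0, 0.001]
ft_force: [-0.6, 0.4, 10.4]
grip_width: -0.0
t 21.5 eef [ 0.4752 -0.1422  0.0409] yaw 80.63 F [-0.62  0.36 10.39] M [0.068 0.138 0.038] w -0.0
q [-0.291  0.402 -0.307  0.86   0.    -0.127]
shift total units [-0.002 -0.01  -0.002] turn total units [0.0004 0.0001 0.0002]
```

There is a firm stop at 40.9 mm with 10 N, against about 3 N to turn it, so the rocker is at its end. One more small push, then I withdraw and look.

```bash
python3 -m inch '[[0,0,0.02,0,0,0,1],[0,0,0,0,0,0,1],[0,0,-0.1,0,0,0,1],[0,0,-0.4,0,0,0,1],[0,0,-0.8,0,0,0,1],[0,0,-0.8,0,0,0,1],[0,0,-0.9,0,0,0,1],[0,0,-0.9,0,0,0,1]]'
python3 go.py .36 0 .2 80.6
python3 -m inch '[[0.8,-0.5,-0.4,0,0,0,1],[0.8,-0.8,-0.4,0,0,0,1],[0.8,-0.8,0,0,0,0,1],[0.8,-0.8,0,0,0,0,1],[0.8,-0.8,0,0,0,0,1],[0.8,-0.8,0,0,0,0,1],[0.5,-0.5,0,0,0,0,1],[0,0,0,0,0,0,1]]'
python3 - <<'E'
from workcell import bot
import cv2,numpy as np
for n in("top","side"):
    p,d=bot.camera(n); np.savez(f"{n}7.npz",p=p,d=d); cv2.imwrite(f"pics/{n}7f.png",p)
    a=p[170:270,310:415] if n=="top" else p[140:220,260:350]
    cv2.imwrite(f"pics/{n}7.png",cv2.resize(a,None,fx=5.8,fy=5.8,interpolation=cv2.INTER_CUBIC))
E
```

```text
clock: 22.3
eef_pos: [0.4738, -0.1418, 0.1373]
tool_rot: [0.763, 0.647, -0.001, -0.001]
ft_force: [0.8, 0.6, 0.2]
grip_width: -0.0001
t 22.3 eef [ 0.4738 -0.1418  0.1373] yaw 80.63 F [0.76 0.61 0.17] M [-0.003 -0.034  0.026] w -0.0001
q [-0.291  0.294 -0.177  1.102 -0.    -0.127]
shift total units [ 4.856 -5.419 -2.493] turn total units [-0.0008 -0.      0.0002]
clock: 23.1
eef_pos: [0.3708, 0.0101, 0.1566]
tool_rot: [0.762, 0.648, -0.001, -0.001]
ft_force: [-0.4, -0.9, 0.2]
grip_width: 0.0
```

View pics/top7.png

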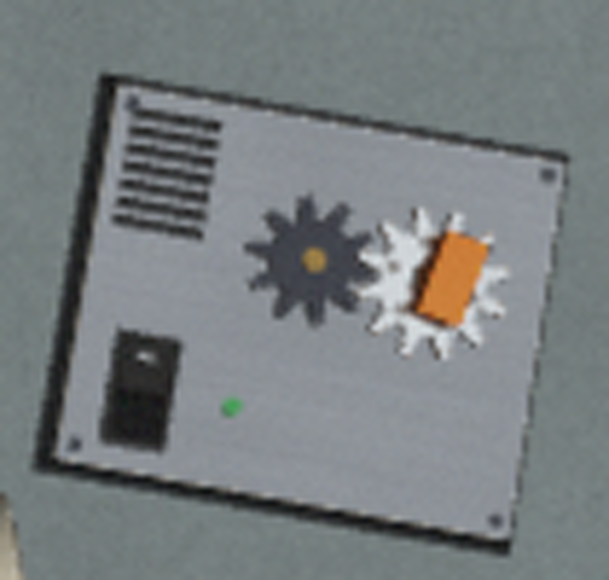

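View pics/side7.png

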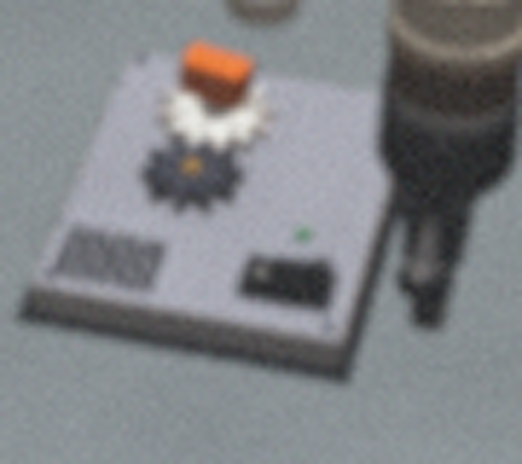

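View pics/side7f.png

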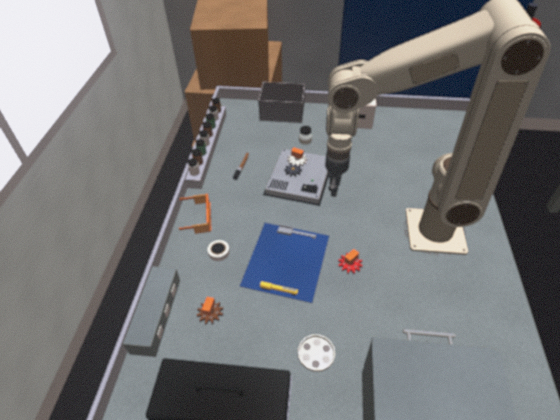

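The gear is meshed beside the drive gear (top crop 435,280). The rocker's halves have swapped shading, with the mark now lit at (145,357). One last depth check.

```bash
python3 - <<'E'
from fit import *
for n in("side7","side5","top7","top0"):
    z=np.load(n+".npz"); c=cal(n[:-1]); d=z['d']; p=z['p'].astype(int)
    out=[]
    for lx in(-20,-12,12,20):
        zs=[]
        for ly in np.linspace(-9,9,13):
            for e in np.linspace(-3,3,5):
                u=proj(c,place([[(-60+lx+e)/1000,(85+ly)/1000,.043]],.5025,-.2320,-.166))[0].round().astype(int)
                D=d[u[1],u[0]]; q=np.array([(u[0]-c['cx'])/c['f'],(u[1]-c['cy'])/c['f'],1])*D; zs.append(((q-c['t'])@c['R'])[2])
        out.append(round(float(np.median(zs)),4))
    print(n,"rocker z at x=-20,-12,12,20:",out)
z=np.load("top7.npz");c=cal("top");d=z['d'];p=z['p'].astype(int)
vs,us=np.mgrid[200:235,368:402]; q=np.stack([(us-c['cx'])/c['f'],(vs-c['cy'])/c['f'],np.ones_like(us)],-1)*d[vs,us][...,None]; X=(q-c['t'])@c['R']
w=(p[vs,us].min(-1)>180); x=X[w]; x=x[abs(x[:,2]-.046)<.012]
A=np.c_[x[:,:2]-x[:,:2].mean(0),np.ones(len(x))]; print("gear top plane (slopes, z)",np.linalg.lstsq(A,x[:,2],rcond=None)[0].round(4),len(x))
E
```

```text
side7 rocker z at x=-20,-12,12,20: [0.0477, 0.0454, 0.0426, 0.042]
side5 rocker z at x=-20,-12,12,20: [0.0426, 0.0443, 0.0472, 0.0486]
top7 rocker z at x=-20,-12,12,20: [0.0469, 0.0462, 0.0414, 0.0405]
top0 rocker z at x=-20,-12,12,20: [0.0393, 0.0417, 0.0448, 0.0481]
gear top plane (slopes, z) [ 0.0142 -0.003   0.0455] 150
```

The rocker's +x half is level at 41 mm and its other half is raised. The gear top is flat at 45.5 mm.

```bash
python3 -c "
from workcell import bot
print(bot.job_done())"
```

```text
the job is handed in; nothing more can be done
None
```

The white gear is on the spindle, meshed with the fixed drive gear and released. After that I pressed the rocker fully on. I handed the job in at about 23 s of the 51 s allowed.

**Gear:** The teeth dropped in without rocking, and the contact force at the seat was about 4.5 N. Depth readings put the gear's top at 45.5–46.2 mm, against 46 mm expected when fully home. It reads flat to within about 1°.

**Rocker:** It met a hard stop at 40.9 mm with about 10 N. Depth readings show its +x half level at 41–42 mm and the other half raised. The other things were not touched and look unmoved in the last side picture.

**Disagreements:** In both camera views the held gear appeared 2–3 mm off from where the arm's own position put it. I shifted it by that amount, felt a slight sideways push in the bore, then moved back about 1 mm before the free descent. One of my gear fits in the top view failed and was redone.

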